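Back off the knurled lock and park the capillary slide

TASK

The glass capillary has to be drawn back from the heater so that a new one can be loaded. With a fingertip, roll the top of the bench's captive knurled lock wheel towards the heater, stroke after stroke, until it has made two full turns (up to half a turn more does no harm), then push the slide by its upright tab away from the heater until it is fully home against the end stop. Grasp and lift nothing, keep off the glass and the heater head, and leave the other things on the worktop where they are.

Things in the scene. Friction and masses are not known exactly. Their poses are not given: they have to be found in the camera images.
- bench_bed: small metal capillary bench, fixed on the worktop: dark bed 84 x 250 x 10 mm with an aluminium slide on it. Origin on the worktop under the slide's centre line (z = 0). 'Bench' axes: y along the slide to the grey heater head at its +y end (end stop at its -y end); x across it, away from the robot; z up. Bench y points to the robot's left, within 0.4 rad. The lock block is on its -x side.
- wheel_top (a point): topmost point of the lock wheel's rim, mid-width; bench (-55, +45, 38) mm. Knurled steel disc, 32 mm diameter, 12 mm wide, axis level along bench x, 22 mm above the worktop; captive between cheeks 30 mm high, so only its upper 8 mm stand out: press a fingertip on the top and stroke along bench y. Fixed in place. Turns with 0.02 N m (1.3 N at the rim); friction to a finger about 1: press 3 to 15 N.
- lock_wheel (a joint): turn of the lock wheel, rad: 0 = tight (starts at 0 to 0.3, cannot go lower); grows 6.28 a turn as the top of the rim moves along bench +y, to the heater; stays where left. A gap in the knurl is its index. It draws an 8 mm pin out of a notch in the slide, 2.5 mm a turn: it lets go of the slide between 1.5 and 1.75 turns (11 rad) and would leave its thread after 2.6 turns (16.3 rad).
- slide (a joint): travel of the slide, m: 0 = locked at the heater end (about 1.5 mm of play until the pin is out); grows along bench -y, away from the heater; 0.070 = against the end stop, where it goes no farther. Drag about 2.5 N; it stays where it is left.
- push_tab (a point): middle of the top edge of the slide's push tab: upright steel plate across the slide, 22 mm wide (bench x), 4 mm thick (bench y), top 55 mm above the worktop, on the slide whose top is 29 mm above it; bench (-18, -4, 55) mm at the start; moves with the slide. Push it on its heater side (+y). Black saddles of the capillary holder, 54 mm high, stand beside it from bench x = +3 mm on.
- glass_tip (a point): glass capillary, 2 mm thick, 32 mm long, lying along bench y in a holder on the slide. The point is its tip, bench (+14, +98, 46) mm at the start, just short of the filament; the glass reaches 32 mm back from it along -y. Fragile: not to be touched.
- filament (a point): lowest point of the copper filament of the heater head, bench (+14, +99.5, 46) mm. The head: grey block 50 x 30 x 30 mm with two white posts and a thin copper filament, 58 mm high above the worktop, fixed on the bed's +y end with its centre at bench (+4, +119) mm. Not to be touched.
- tweezers: fine steel tweezers, 124 mm long, lying in front of the bench; origin at the centre of the underside; to be left alone
- dish_icsi: clear round dish, 62 mm across, 14 mm high, beyond the heater end; origin at the centre of the underside; to be left alone
- dish_b: clear round dish, 40 mm across, 14 mm high, in front of the bed beside the lock block; origin at the centre of the underside; to be left alone
- objective_case: black screw-top objective case, 43 mm across, 66 mm high, standing behind the bench; origin at the centre of the underside; to be left alone
- vial_4: white-capped vial, 13 mm across, 48 mm high, standing in front of the bed, on the other side of the lock block; origin at the centre of the underside; to be left alone
- mouse: black computer mouse, 110 x 61 x 37 mm, at the left; origin at the centre of the underside; to be left alone

How it is judged (in metres and radians):
On the way:
1. the lock wheel has been backed off two full turns (at least 1.75), the slide still at the heater end (value of joint lock_wheel above 10.9956 rad and value of joint slide below 0.012 m), for 0.2 s.
At the end, for the whole second after the job is handed in: the lock wheel stands between 1.75 and 2.6 turns from tight, the slide is within 2.5 mm of the end stop, and both are at rest (value of joint lock_wheel between 10.9956 and 16.3363 rad and value of joint slide above 0.0675 m and velocity of joint slide below 0.005 m/s and velocity of joint lock_wheel between -0.1 and 0.1 rad/s); the robot touches nothing.
It fails at once if the lock wheel is turned so far that the pin leaves its thread (more than 2.6 turns) (value of joint lock_wheel above 16.3363 rad).
It fails at once if the glass capillary is touched (contact force between any of the fingers, the arm and glass_shank above 0.3 N or contact force between any of the fingers, the arm and glass_point above 0.3 N).
It fails at once if the heater head is touched (contact force between any of the fingers, the arm and heater_block above 0.5 N or contact force between any of the fingers, the arm and heater_post0 above 0.5 N or contact force between any of the fingers, the arm and heater_clip0 above 0.5 N or contact force between any of the fingers, the arm and heater_post1 above 0.5 N or contact force between any of the fingers, the arm and heater_clip1 above 0.5 N).
It fails at once if another thing on the worktop is pushed away by more than 20 mm, lifted or carried (distance of any of tweezers, dish_icsi, dish_b, objective_case, vial_4, mouse from where it was at the start of the episode above 0.02 m or height (world z) of any of tweezers, dish_icsi, dish_b, objective_case, vial_4, mouse above 0.012 m).
It fails at once if a standing thing is tipped over (angle between any of vial_4, objective_case's own z axis and vertical above 0.5 rad).
It also fails if it takes over 54 s, if anything falls off the work surface, if the arm or the gripper's body presses on something with over 40 N, if the wrist force passes 120 N, or if a joint passes its speed limit or range.

ROBOT

A 6-joint arm with a two-finger parallel gripper is mounted at the origin on a cart in front of the work surface, level with it; the furniture and walls round the work are solid. World frame = base frame: x ahead of the robot, y to its left, z up, the work surface at z = 0. Lengths are in mm, angles in rad, forces in N, time in s.
With the tool pointing down it reaches from about 350 to 875 mm from the base axis. Payload 4.2 kg.
Tool frame: the origin (TCP) lies at the very end of the fingers, on their centre line; the grasp point (between the pads) lies 19 mm behind it; z points along the fingers, y is the line along which they close (so a half turn about z gives the same grasp; the last joint's range is limited). The gripper opens to 85 mm and grips with 20 to 120 N. Pads are 22 mm wide; open, the fingers measure 114 mm over their backs; the gripper's body (76 mm by 85 mm) begins 54 mm behind the grasp point. The pads swing forward as they close: fully open they stand 13 mm farther back than shut.
Start: joints at [1.536, 0.385, 0.008, 0, -1.194, -0.259], TCP at [180.962, 598.207, 231.312] pointing down, gripper open.
Joint ranges: [-3.14, 3.14], [-1.21, 2.06], [-1.07, 1.41], [-3.16, 2.05], [-2.99, -0.16], [-3.1, 3.1]. Speed limits (rad/s): [2.79, 2.79, 3.14, 3.14, 3.14, 3.14].

INTERFACE

Orientations are given as a unit quaternion [x, y, z, w].
In Python, from bench import read_state, get_image, camera_model, job_done gives the robot as it stands.
- The arm moves only by the shell command python3 -m handwheel 'ROWS'. ROWS is JSON, a list of rows, each a list of 7 numbers: the shift along the tool's x, y, z in m, then the turn, a rotation vector about the tool's x, y, z in rad, then the gripper's target within -1 to 1 (fully open at 1, half-way at 0, shut at -1). In form: [[dx, dy, dz, wx, wy, wz, jaw], ...]. A call has 1 to 10 rows; each row is the pose to reach, as a shift and turn from the pose commanded when the call began, along the tool's axes at that moment; what a row does not reach only later rows make up. A row lasts 1/8 s, in which the tool goes at most 62.5 mm and 10.7 degrees, less where a joint would pass 70% of its speed; a pose out of reach is approached as far as the arm can. A call with a gripper value outside its range is refused whole. The fingers move at their own pace and stop on an object; the grip force is fixed at half the most. Time passes only in rows, so rows that repeat a pose let the fingers close. It gives the time, the measured TCP pose, the force, the opening and the grip force at its end, in the units of the state.
- read_state(): the state, without advancing time (a new reading comes with each control period).
- get_image(name): name is "scene" or "side" or "wrist"; returns (picture, depth): 400x640x3 uint8, blue, green, red; 400x640 float32, mm along the optical axis (not along the pixel's ray), 0 where there is no reading.
- camera_model(name): a dict with "K" (3x3 intrinsics, pixels), "rvec" (rotation vector, rad) and "tvec" (3), from world to camera coordinates, as OpenCV has them; the wrist camera has in their place "hand_eye" (4x4, takes a point from camera to tool coordinates, whose origin is the TCP and whose axes are the flange's). Camera axes: x right, y down, z forward; pixel columns grow to the right and rows downward; lengths in mm; the calibration is good to about 2 mm. The wrist camera is an equidistant fisheye: a pixel r from the principal point sees the ray r / f radians off the axis. A picture is of the moment at which its call begins: read the wrist's pose just before it. camera_model takes no time and is no camera call.
- job_done(): hands the job in; it is judged then, once.
The state is a dict: "clock": time; "joints": joint angles; "joint_vel": joint speeds; "joint_efforts": joint torques, N m; "position": TCP position; "ee_rot": TCP orientation; "contact_force": force on the tool from outside, world axes, zero at the start; "wrist_torque": the same for the moment, N m; "gripper_width": finger opening in mm; "grasp_force": force on a finger pad.
Only numpy, scipy, OpenCV 4.12 (cv2) and the standard library are available. Lean on these libraries where they do the work, as an engineer would, in place of code of your own. Each camera call takes 0.05 s, during which the arm holds its last target. There are 200 camera calls.

## Working session

There is one attempt and no reset: what is moved stays moved. The work goes in short steps, Python scripts to look and compute and a shell command to move; the robot and the scene stay as the last step left them, time stands still between calls to the robot, and variables do not carry over. Pictures are saved under pics/ and viewed, at most 13 in all, crops included, and the job is handed in when it is done.

```bash
ls; mkdir -p pics
python3 - <<'E'
from bench import *
import cv2
print(read_state())
for n in ("scene","side","wrist"):
    im,d=get_image(n); cv2.imwrite(f"pics/{n}0.png",im); import numpy as np; np.save(f"pics/{n}0.npy",d); print(n,camera_model(n))
E
```

```text
pics
{'clock': 0.0, 'joints': array([ 1.53560958e+00,  3.85561438e-01,  6.61008801e-03, -4.90063265e-04,
       -1.19399709e+00, -2.58577797e-01]), 'joint_vel': array([ 2.10726358e-04, -9.76041738e-05, -2.90343140e-04,  1.91807369e-03,
       -1.16753051e-04,  7.22117246e-05]), 'joint_efforts': array([ 2.10531198e-04, -3.92294168e+01,  1.88400006e+01,  4.18600693e+00,
       -4.65974532e-03,  3.01854861e-06]), 'position': array([180.80166925, 597.66165062, 230.21380484]), 'ee_rot': array([ 9.89218346e-01, -1.46444034e-01, -1.06384798e-04,  1.09473530e-03]), 'contact_force': array([-0.85658756, -0.28449879,  0.00776334]), 'wrist_torque': array([-0.03220761, -0.02008004,  0.00845253]), 'grasp_force': 0.0, 'gripper_width': 85.35062511042537}
scene {'K': array([[421.14072372,   0.        , 312.82922797],
       [  0.        , 421.14072372, 197.79969017],
       [  0.        ,   0.        ,   1.        ]]), 'rvec': array([ 1.92614072, -0.927055  ,  0.5393831 ]), 'tvec': array([-105.77250409,  347.67797638,  392.58170719])}
side {'K': array([[391.03628753,   0.        , 319.97279672],
       [  0.        , 391.03628753, 198.52245323],
       [  0.        ,   0.        ,   1.        ]]), 'rvec': array([ 1.92089326, -0.56291683,  0.37070544]), 'tvec': array([-254.60189416,  285.05658219,  387.17659334])}
wrist {'K': array([[309.70691629,   0.        , 314.8575078 ],
       [  0.        , 309.70691629, 197.6588561 ],
       [  0.        ,   0.        ,   1.        ]]), 'hand_eye': array([[ 1.14197824e-03, -9.47660179e-01, -3.19278687e-01,
         8.19718785e+01],
       [ 9.99999082e-01,  1.31518220e-03, -3.26888757e-04,
        -6.95986791e-01],
       [ 7.29689106e-04, -3.19278021e-01,  9.47660811e-01,
        -1.42841684e+02],
       [ 0.00000000e+00,  0.00000000e+00,  0.00000000e+00,
         1.00000000e+00]])}
```

View pics/scene0.png

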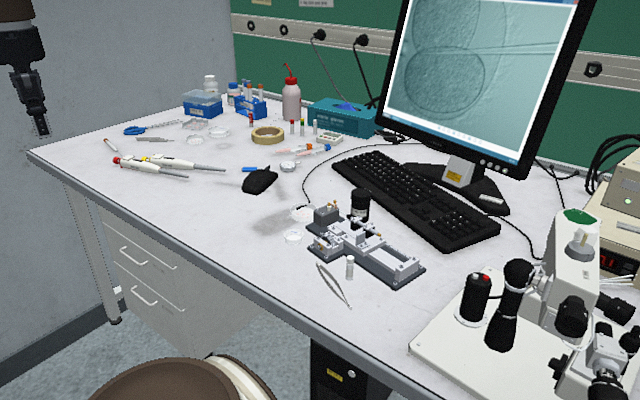

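View pics/side0.png

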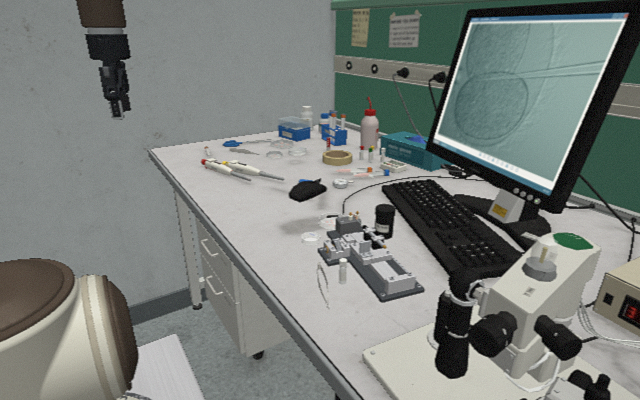

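The scene view shows the bench around pixel (365,245), with the heater at (327,218), the lock block at (325,240) and the vial at (350,267). The side view shows it around (370,255). I'll get a rough position, then look with the wrist camera.

```bash
cat > h.py <<'E'
import numpy as np, cv2
from scipy.spatial.transform import Rotation as R
from bench import *
def ray(name,uv,st=None):
    "origin, unit dirs (N,3) in world, and scale z-depth->range"
    uv=np.atleast_2d(np.float64(uv)); m=camera_model(name); K=m["K"]
    n=(uv-K[:2,2])/K[0,0]
    if name=="wrist":
        r=np.linalg.norm(n,axis=1,keepdims=True); d=np.hstack([n/np.maximum(r,1e-9)*np.sin(r),np.cos(r)])
        H=m["hand_eye"]; Rw=R.from_quat(st["ee_rot"]).as_matrix()
        return Rw@H[:3,3]+st["position"], d@H[:3,:3].T@Rw.T, d[:,2]
    d=np.hstack([n,np.ones((len(n),1))]); Rm=cv2.Rodrigues(m["rvec"])[0]
    return -Rm.T@m["tvec"], d@Rm, d[:,2]
def plane(name,uv,z,st=None):
    o,d,_=ray(name,uv,st); return o+d*((z-o[2])/d[:,2])[:,None]
def pts(name,uv,depth,st=None):
    o,d,dz=ray(name,uv,st); uv=np.atleast_2d(uv).astype(int)
    return o+d*(depth[uv[:,1],uv[:,0]]/dz)[:,None]
E
python3 - <<'E'
from h import *
np.set_printoptions(precision=1,suppress=True)
for n,l in (("scene",[(307,250),(393,286),(425,268),(327,216),(350,275),(293,236)]),("side",[(319,252),(382,298),(423,290),(348,222),(343,281),(311,238)])):
    print(n,pts(n,l,np.load(f"pics/{n}0.npy")),"\n",plane(n,l,5))
    im=cv2.imread(f"pics/{n}0.png"); c=im[180:320,280:440]; cv2.imwrite(f"pics/{n}0c.png",cv2.resize(c,None,fx=4,fy=4,interpolation=cv2.INTER_CUBIC))
E
```

```text
scene [[446.9 235.4  -1. ]
 [451.5  48.8   7.2]
 [528.6  26.5   8.6]
 [528.1 248.2  32.5]
 [424.7 119.7  11.7]
 [451.9 275.5  12. ]] 
 [[440.7 230.3   5. ]
 [453.8  49.8   5. ]
 [533.   28.1   5. ]
 [563.3 273.9   5. ]
 [431.5 123.9   5. ]
 [459.4 282.2   5. ]]
side [[443.3 222.4   9.4]
 [452.5  44.8  10.1]
 [528.   26.    7.5]
 [534.2 250.4  39. ]
 [428.1 120.1   7.7]
 [455.7 272.9  13.4]] 
 [[447.2 228.6   5. ]
 [457.1  49.6   5. ]
 [530.7  28.2   5. ]
 [574.9 303.6   5. ]
 [430.4 123.2   5. ]
 [463.5 285.7   5. ]]
```

View pics/scene0c.png

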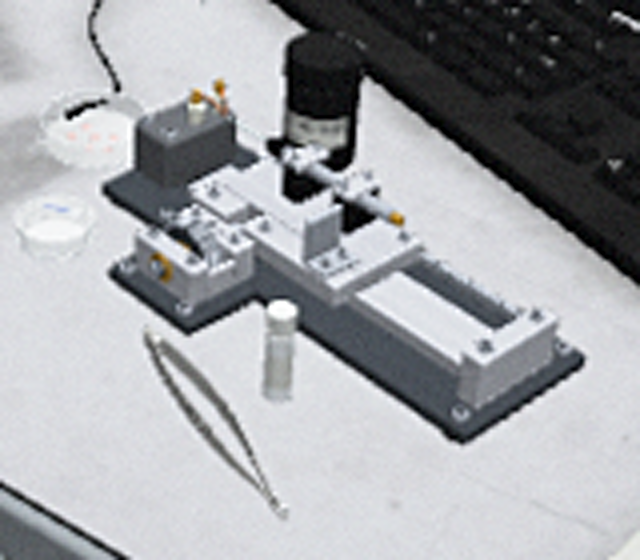

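The crop shows the layout clearly: heater block at upper left, wheel between cheeks at crop (190,240), tab at (320,230), vial at (280,350). Bench yaw is about -0.27, nearly the tool's yaw. I'll move over it with the gripper shutting.

```bash
python3 -m handwheel '[[0.414,0.301,0.04,0,0,0,-1],[0.414,0.301,0.04,0,0,0,-1],[0.414,0.301,0.04,0,0,0,-1],[0.414,0.301,0.04,0,0,0,-1],[0.414,0.301,0.04,0,0,0,-1],[0.414,0.301,0.04,0,0,0,-1],[0.414,0.301,0.04,0,0,0,-1],[0.414,0.301,0.04,0,0,0,-1],[0.414,0.301,0.04,0,0,0,-1],[0.414,0.301,0.04,0,0,0,-1]]'
python3 - <<'E'
from h import *
import pickle
st=read_state(); im,d=get_image("wrist"); pickle.dump((st,im,d),open("pics/w1.pkl","wb")); cv2.imwrite("pics/w1.png",im); print(st["clock"],st["position"],st["ee_rot"])
E
```

```text
clock: 1.4
position: [490.2, 189.6, 191.0]
ee_rot: [0.989, -0.147, -0.0, 0.0]
contact_force: [0.5, 1.3, 0.1]
gripper_width: 0.0
grasp_force: 0.0
1.4 [490.19473613 189.62029896 190.95901305] [ 9.89090509e-01 -1.47308680e-01 -2.96368972e-04  1.72613226e-04]
```

View pics/w1.png

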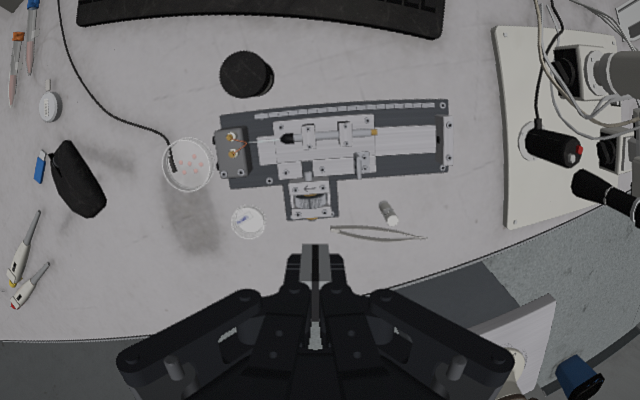

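Wrist view: wheel at about (310,201), tab at (360,164), heater (231,143), glass near (255,142), vial (388,212), tweezers (378,233), dish_b (248,222). Now the heights from depth.

Run:
```python
from h import *
import pickle
np.set_printoptions(precision=1,suppress=True)
st,im,d=pickle.load(open("pics/w1.pkl","rb"))
def box(u0,u1,v0,v1):
    uu,vv=np.meshgrid(np.arange(u0,u1),np.arange(v0,v1)); uv=np.c_[uu.ravel(),vv.ravel()]
    return uv,pts("wrist",uv,d,st)
uv,P=box(205,465,90,230)
m=(P[:,2]>6)&(P[:,2]<14)&(P[:,0]>470); B=P[m]
r=cv2.minAreaRect(np.float32(B[:,:2])); print("bed",r)
w=box(295,328,190,215)
print("wheel z map"); print(w[1][:,2].reshape(25,33)[::2,::2].round(0).astype(int))
t=box(350,375,148,182); print("tab"); print(t[1][:,2].reshape(34,25)[::2,::1].round(0).astype(int))
c=im[85:245,205:465]; cv2.imwrite("pics/w1c.png",cv2.resize(c,None,fx=3,fy=3,interpolation=cv2.INTER_CUBIC))
```

```text
bed ((530.455078125, 168.22927856445312), (283.1914978027344, 120.87810516357422), 89.98599243164062)
wheel z map
[[33 32 30 31 31 29 30 31 31 30 30 30 31 32 32 30 30]
 [33 31 30 30 30 31 31 30 31 30 31 30 30 31 30 29 31]
 [31 30 25 26 25 29 29 28 29 28 28 28 30 30 29 11 13]
 [25 28 28 29 29 30 31 30 31 32 32 34 33 32 32 10 10]
 [26 32 34 33 38 38 37 38 37 37 37 36 34 36 31 23 11]
 [23 32 35 35 36 37 38 37 39 39 37 36 33 35 32 26 11]
 [10 32 34 35 38 38 38 37 38 39 38 37 37 35 32 26 17]
 [15 31 34 35 37 38 38 39 38 38 38 37 35 35 31 24 23]
 [19 31 33 35 37 36 39 38 39 37 37 37 35 35 27 26 28]
 [27 27 29 28 37 38 37 38 40 39 29 30 30 29 30 30 31]
 [31 31 32 30 31 31 30 30 30 31 30 30 31 30 32 31 31]
 [32 32 31 31 31 30 30 31 30 30 31 30 31 30 33 33 33]
 [31 32 32 30 30 29 31 30 30 32 30 30 30 29 32 32 29]]
tab
[[ 29  30  29  28  30  29  28  30  30  30  28  29  29  30  30  28  29  30
   29  30  29  29  28  30  29]
 [ 30  30  30  29  30  30  30  30  30  29  29  29  30  28  31  30  29  30
   30  29  28  29  30  29  29]
 [ 30  30  29  29  32  32  33  31  33  32  31  32  33  32  33  33  31
[... 806 characters left out ...]
56  55  56  32  34  35  35  35  35  34
   31  33  29  29  29  30  29]
 [ 29  28  30  29  29  43  54  55  55  55  56  31  33  32  35  32  32  32
   33  33  31  30  29  30  29]
 [ 29  30  29  29  29  41  51  54  56  55  56  32  33  33  33  32  33  32
   32  33  29  29  28  29  29]
 [ 11  10   9  10   9  40  51  56  55  55  56  53  11   9 334  11  10  12
   11  11   9  10  10  11  12]
 [ 10  12  10  11  11   9  51  56  55  54  55  55  10  11  10  12  10  11
   11  10   9  10  10  10  10]
 [ 10  10   9  11  11  10   9  55  55  56  56  55  10  11  10   9  10  10
   11   9   2   1   0   0  -1]
 [  1   0   0   1   1   0   1   2   0   0   0   2   1   2   0  -1   0   0
    0   1  -1   0   1   0   0]]
```

View pics/w1c.png

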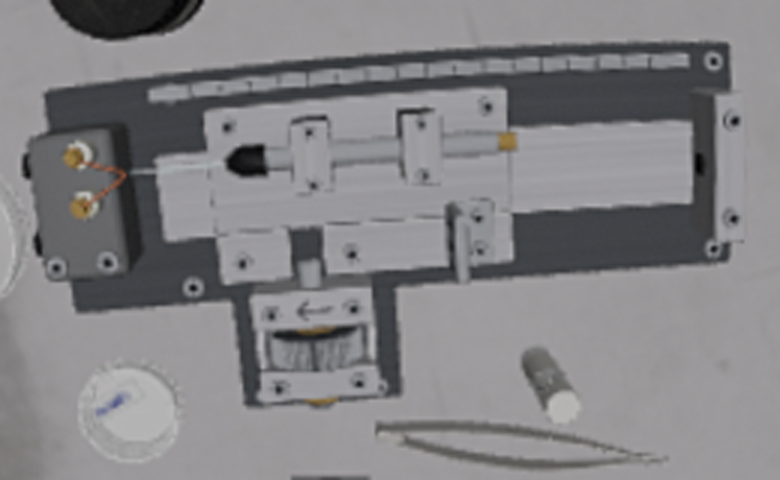

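Run:
```python
from h import *
import pickle
np.set_printoptions(precision=2,suppress=True)
st,im,d=pickle.load(open("pics/w1.pkl","rb"))
uu,vv=np.meshgrid(np.arange(205,465),np.arange(90,230)); uv=np.c_[uu.ravel(),vv.ravel()]
P=pts("wrist",uv,d,st); Z=P[:,2].reshape(uu.shape); P=P.reshape(*uu.shape,3)
bed=cv2.morphologyEx(np.uint8((Z>6)&(Z<45)),cv2.MORPH_OPEN,np.ones((5,5)))
E1,E2=[],[]
for u in range(225,440):
    c=np.flatnonzero(bed[:,u-205]); E1.append(P[c[0],u-205]) if len(c) else 0
    if u>345: E2.append(P[c[-1],u-205])
for n,E in (("far",E1),("near",E2)):
    E=np.array(E); E=E[(E[:,2]>5)&(E[:,2]<14)]; vx,vy,x0,y0=cv2.fitLine(np.float32(E[:,:2]),cv2.DIST_HUBER,0,.01,.01).ravel()
    print(n,len(E),"yaw",np.arctan(-vx/vy),x0,y0)
box=lambda u0,u1,v0,v1:P[v0-90:v1-90,u0-205:u1-205].reshape(-1,3)
t=box(350,375,148,182); t=t[(t[:,2]>53)&(t[:,2]<58)]; rt=cv2.minAreaRect(np.float32(t[:,:2])); print("tab",rt,t[:,2].mean(), t.mean(0))
w=box(293,330,192,212); w=w[(w[:,2]>33.5)&(w[:,2]<42)]; print("wheel",cv2.minAreaRect(np.float32(w[:,:2])),w.mean(0),np.percentile(w[:,2],90))
q=st["ee_rot"]; Rw=R.from_quat(q).as_matrix(); print("tool x yaw",np.arctan2(Rw[1,0],Rw[0,0]))
```

```text
far 215 yaw -0.21032555 557.2627 149.55688
near 79 yaw -0.20133634 462.3025 100.32241
tab ((494.7088317871094, 146.86688232421875), (4.308567523956299, 21.491989135742188), 81.27824401855469) 54.92555717777671 [494.37 146.92  54.93]
wheel ((469.2967224121094, 202.00039672851562), (24.974576950073242, 12.30545425415039), 75.4883804321289) [469.61 201.75  36.73] 38.37343397204859
tool x yaw -0.29569355815897275
```

```bash
python3 -m handwheel '[[-0.023,0.004,0.06,0,0,1.485,-1],[-0.023,0.004,0.06,0,0,1.485,-1],[-0.023,0.004,0.06,0,0,1.485,-1],[-0.023,0.004,0.06,0,0,1.485,-1],[-0.023,0.004,0.06,0,0,1.485,-1],[-0.023,0.004,0.131,0,0,1.485,-1],[-0.023,0.004,0.131,0,0,1.485,-1],[-0.023,0.004,0.131,0,0,1.485,-1],[-0.023,0.004,0.131,0,0,1.485,-1],[-0.023,0.004,0.131,0,0,1.485,-1]]'
python3 - <<'E'
from h import *
import pickle
st=read_state(); im,d=get_image("wrist"); pickle.dump((st,im,d),open("pics/w2.pkl","wb")); cv2.imwrite("pics/w2.png",im)
Rw=R.from_quat(st["ee_rot"]).as_matrix(); print(st["clock"],st["position"],st["joints"],"tool x yaw",np.arctan2(Rw[1,0],Rw[0,0]),st["contact_force"])
E
```

```text
clock: 2.7
position: [466.6, 194.1, 60.7]
ee_rot: [-0.632, 0.775, 0.0, 0.0]
contact_force: [-0.3, 1.2, -0.1]
gripper_width: 0.1
grasp_force: 0.0
2.7 [466.64641034 194.1360372   60.72495528] [ 7.15923250e-01  3.83807200e-01 -4.99455518e-01 -3.46304140e-05
 -6.86591284e-01 -9.19703657e-01] tool x yaw -1.77460329603975 [-0.25910248  1.21903517 -0.06251323]
```

View pics/w2.png

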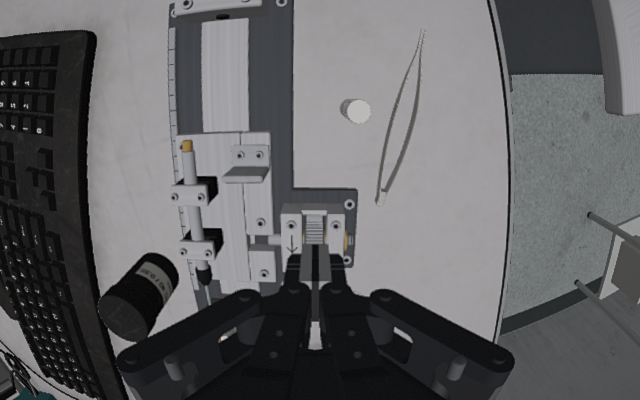

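The second wrist view shows the wheel at (313,228) just ahead of the shut fingertip, the tab at (245,172) and the index arrow at (292,243). I'll compare both views in tool axes.

Run:
```python
from h import *
import pickle
np.set_printoptions(precision=1,suppress=True)
st,im,d=pickle.load(open("pics/w2.pkl","rb")); Rw=R.from_quat(st["ee_rot"]).as_matrix()
def g(u0,u1,v0,v1,z0,z1):
    uu,vv=np.meshgrid(np.arange(u0,u1),np.arange(v0,v1)); uv=np.c_[uu.ravel(),vv.ravel()]
    P=pts("wrist",uv,d,st); return P[(P[:,2]>z0)&(P[:,2]<z1)]
w=g(298,336,205,246,33.5,41); t=g(215,275,155,195,53,58)
for n,p in(("wheel",w),("tab",t)):
    T=(p-st["position"])@Rw; print(n,len(p),cv2.minAreaRect(np.float32(p[:,:2])),"tool lo/hi",np.percentile(T,[2,98],axis=0).tolist())
for n,p in(("wheel1",[469.3,202,38]),("tab1",[494.7,146.9,55])): print(n,(np.array(p)-st["position"])@Rw)
c=d[238:300,290:335]; print(d[246:290:6,300:332:4])
```

```text
wheel 239 ((463.45880126953125, 193.87460327148438), (9.665313720703125, 20.081369400024414), 88.11259460449219) tool lo/hi [[-3.053156730095694, -6.43709862748529, 22.971201813411213], [3.6459412196672125, 5.029997595642434, 27.07980936667713]]
tab 351 ((494.57281494140625, 146.56741333007812), (4.819918155670166, 21.658737182617188), 78.08009338378906) tool lo/hi [[38.763427425656225, -47.50281366810527, 4.361146632496685], [43.11494142736456, -26.558845471036864, 7.408263937751981]]
wheel1 [-8.2 -1.  22.7]
tab1 [ 40.6 -37.    5.7]
[[193.5 151.9 151.7 153.4 151.6 152.6 151.7 152.3]
 [195.4 145.7 145.4 146.8 145.  146.1 146.2 145.4]
 [148.3 140.2 139.9 139.8 139.3 140.3 141.1 139.5]
 [143.3 134.1 135.3 136.4 135.2 135.  134.7 136.3]
 [130.2 130.9 130.3 130.7 130.4 130.7 131.  130.8]
 [126.1 126.7 126.3 126.3 126.  127.3 126.1 125.8]
 [119.6 120.2 123.4 122.8 121.9 122.3 120.8 119.5]
 [113.2 115.7 116.5 124.  123.2 115.8 115.8 115.1]]
```

```bash
python3 -m handwheel '[[0.002,-0.001,0.018,0,0,0,-1],[0.002,-0.001,0.0215,0,0,0,-1],[0.002,-0.001,0.0225,0,0,0,-1]]'; python3 -m handwheel '[[0,0,0.0005,0,0,0,-1],[0,0,0.001,0,0,0,-1]]'
```

```text
clock: 3.12
position: [467.5, 191.0, 38.0]
ee_rot: [-0.63, 0.776, -0.0, 0.0]
contact_force: [0.1, 0.8, 0.4]
gripper_width: -0.3
grasp_force: 0.0
clock: 3.38
position: [467.8, 191.1, 37.6]
ee_rot: [-0.63, 0.777, -0.0, 0.0]
contact_force: [-1.8, 0.4, 6.2]
gripper_width: -0.1
grasp_force: 2.8
```

```bash
python3 -m handwheel '[[-0.004,0,0,0,0,0,-1],[-0.008,0,0,0,0,0,-1],[-0.012,0,0,0,0,0,-1]]'; python3 -m handwheel '[[-0.004,0,0,0,0,0,-1],[-0.008,0,0,0,0,0,-1],[-0.008,0,0,0,0,0,-1]]'
python3 - <<'E'
from h import *
import pickle
st=read_state(); im,d=get_image("wrist"); pickle.dump((st,im,d),open("pics/w3.pkl","wb"))
a=pickle.load(open("pics/w2.pkl","rb"))[1]
f=lambda i:cv2.resize(i[180:280,270:360],None,fx=4.4,fy=4.4,interpolation=cv2.INTER_CUBIC)
cv2.imwrite("pics/w3.png",np.hstack([f(a),f(im)]))
E
```

```text
clock: 3.75
position: [470.2, 202.7, 37.9]
ee_rot: [-0.63, 0.777, -0.0, 0.0]
contact_force: [-1.1, -1.4, 7.5]
gripper_width: -0.1
grasp_force: 3.4
clock: 4.12
position: [472.0, 211.0, 37.6]
ee_rot: [-0.63, 0.777, -0.0, 0.001]
contact_force: [-2.0, 0.9, 5.9]
gripper_width: 0.1
grasp_force: 2.9
```

View pics/w3.png

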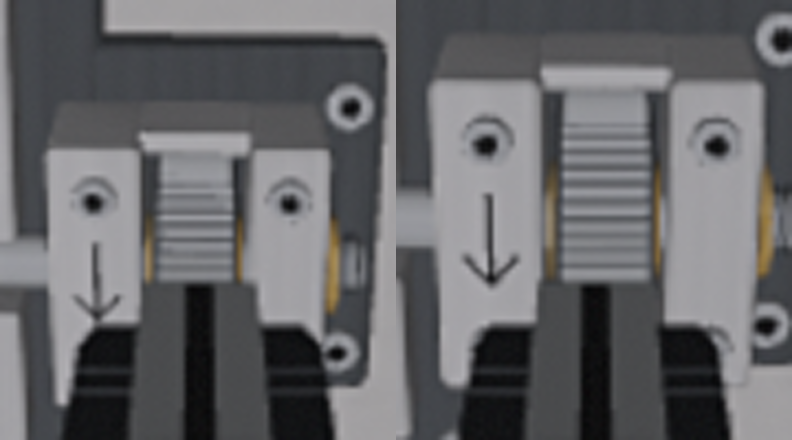

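Side force during the stroke is about -1.4 N, which matches the rim torque, so the wheel rolls with the finger (20 mm ≈ 1.25 rad). I'll repeat the stroke.

```bash
python3 -m handwheel '[[0,0,-0.005,0,0,0,-1],[0.01,0,-0.005,0,0,0,-1],[0.02,0,-0.005,0,0,0,-1],[0.02,0,-0.001,0,0,0,-1],[0.02,0,0,0,0,0,-1],[0.016,0,0,0,0,0,-1],[0.012,0,0,0,0,0,-1],[0.008,0,0,0,0,0,-1],[0.004,0,0,0,0,0,-1],[0,0,0,0,0,0,-1]]'
python3 -m handwheel '[[0,0,-0.005,0,0,0,-1],[0.01,0,-0.005,0,0,0,-1],[0.02,0,-0.005,0,0,0,-1],[0.02,0,-0.001,0,0,0,-1],[0.02,0,0,0,0,0,-1],[0.016,0,0,0,0,0,-1],[0.012,0,0,0,0,0,-1],[0.008,0,0,0,0,0,-1],[0.004,0,0,0,0,0,-1],[0,0,0,0,0,0,-1]]'
python3 - <<'E'
from h import *
st=read_state(); im,d=get_image("wrist"); cv2.imwrite("pics/s3.png",im[180:280,270:360])
E
```

```text
clock: 5.42
position: [471.7, 210.7, 37.7]
ee_rot: [-0.63, 0.777, -0.0, 0.0]
contact_force: [-1.6, 0.8, 5.8]
gripper_width: 0.3
grasp_force: 3.0
clock: 6.68
position: [471.7, 210.6, 37.7]
ee_rot: [-0.63, 0.777, -0.0, 0.0]
contact_force: [-2.8, 0.0, 6.3]
gripper_width: 0.0
grasp_force: 3.0
```

```bash
cat > snap.py <<'E'
import sys
from h import *
im,d=get_image("wrist"); cv2.imwrite(f"pics/s{sys.argv[1]}.png",im[180:280,270:360])
E
python3 -m handwheel '[[0,0,-0.005,0,0,0,-1],[0.01,0,-0.005,0,0,0,-1],[0.02,0,-0.005,0,0,0,-1],[0.02,0,-0.001,0,0,0,-1],[0.02,0,0,0,0,0,-1],[0.016,0,0,0,0,0,-1],[0.012,0,0,0,0,0,-1]]'; python3 snap.py 4a
python3 -m handwheel '[[-0.004,0,0,0,0,0,-1],[-0.008,0,0,0,0,0,-1],[-0.012,0,0,0,0,0,-1]]'; python3 snap.py 4
python3 -m handwheel '[[0,0,-0.005,0,0,0,-1],[0.01,0,-0.005,0,0,0,-1],[0.02,0,-0.005,0,0,0,-1],[0.02,0,-0.001,0,0,0,-1],[0.02,0,0,0,0,0,-1],[0.016,0,0,0,0,0,-1],[0.012,0,0,0,0,0,-1]]'; python3 snap.py 5a
python3 -m handwheel '[[-0.004,0,0,0,0,0,-1],[-0.008,0,0,0,0,0,-1],[-0.012,0,0,0,0,0,-1]]'; python3 snap.py 5
python3 - <<'E'
from h import *
cv2.imwrite("pics/m1.png",np.hstack([cv2.resize(cv2.imread(f"pics/s{k}.png")[:75,25:68],None,fx=3.6,fy=5,interpolation=cv2.INTER_CUBIC) for k in ("3","4a","4","5a","5")]))
E
```

```text
clock: 7.6
position: [469.1, 198.5, 37.8]
ee_rot: [-0.63, 0.777, -0.0, -0.0]
contact_force: [-2.6, -0.9, 9.9]
gripper_width: 0.0
grasp_force: 5.1
clock: 8.02
position: [471.7, 210.6, 37.7]
ee_rot: [-0.63, 0.777, -0.0, 0.0]
contact_force: [-2.5, -0.4, 6.3]
gripper_width: 0.2
grasp_force: 3.0
clock: 8.95
position: [469.1, 198.5, 37.9]
ee_rot: [-0.63, 0.777, -0.0, -0.0]
contact_force: [-3.7, -1.1, 11.1]
gripper_width: -0.0
grasp_force: 5.1
clock: 9.38
position: [471.7, 210.6, 37.7]
ee_rot: [-0.63, 0.777, -0.0, 0.0]
contact_force: [-2.0, 0.2, 5.7]
gripper_width: -0.0
grasp_force: 3.0
```

View pics/m1.png

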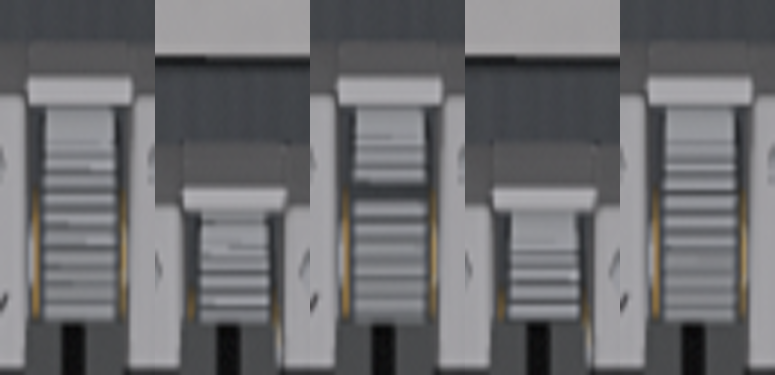

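The index gap shows at the end of stroke 4 (third panel, row 190), so it should reappear at about the same place at the end of stroke 9 if nothing slips.

```bash
python3 -m handwheel '[[0,0,-0.005,0,0,0,-1],[0.01,0,-0.005,0,0,0,-1],[0.02,0,-0.005,0,0,0,-1],[0.02,0,-0.001,0,0,0,-1],[0.02,0,0,0,0,0,-1],[0.016,0,0,0,0,0,-1],[0.012,0,0,0,0,0,-1],[0.008,0,0,0,0,0,-1],[0.004,0,0,0,0,0,-1],[0,0,0,0,0,0,-1]]' | grep -E 'pos|cont'; python3 snap.py 6
python3 -m handwheel '[[0,0,-0.005,0,0,0,-1],[0.01,0,-0.005,0,0,0,-1],[0.02,0,-0.005,0,0,0,-1],[0.02,0,-0.001,0,0,0,-1],[0.02,0,0,0,0,0,-1],[0.016,0,0,0,0,0,-1],[0.012,0,0,0,0,0,-1],[0.008,0,0,0,0,0,-1],[0.004,0,0,0,0,0,-1],[0,0,0,0,0,0,-1]]' | grep -E 'pos|cont'; python3 snap.py 7
python3 -m handwheel '[[0,0,-0.005,0,0,0,-1],[0.01,0,-0.005,0,0,0,-1],[0.02,0,-0.005,0,0,0,-1],[0.02,0,-0.001,0,0,0,-1],[0.02,0,0,0,0,0,-1],[0.016,0,0,0,0,0,-1],[0.012,0,0,0,0,0,-1],[0.008,0,0,0,0,0,-1],[0.004,0,0,0,0,0,-1],[0,0,0,0,0,0,-1]]' | grep -E 'pos|cont'; python3 snap.py 8
python3 -m handwheel '[[0,0,-0.005,0,0,0,-1],[0.01,0,-0.005,0,0,0,-1],[0.02,0,-0.005,0,0,0,-1],[0.02,0,-0.001,0,0,0,-1],[0.02,0,0,0,0,0,-1],[0.016,0,0,0,0,0,-1],[0.012,0,0,0,0,0,-1],[0.008,0,0,0,0,0,-1],[0.004,0,0,0,0,0,-1],[0,0,0,0,0,0,-1]]' | grep -E 'pos|cont'; python3 snap.py 9
python3 - <<'E'
from h import *
cv2.imwrite("pics/m2.png",np.hstack([cv2.resize(cv2.imread(f"pics/s{k}.png")[:75,25:68],None,fx=3.6,fy=5,interpolation=cv2.INTER_CUBIC) for k in ("4","6","7","8","9")]))
E
```

```text
position: [471.7, 210.6, 37.7]
contact_force: [-2.0, 0.4, 6.0]
position: [471.7, 210.6, 37.7]
contact_force: [-1.8, -0.6, 5.4]
position: [471.7, 210.6, 37.7]
contact_force: [-1.8, -0.1, 6.0]
position: [471.7, 210.6, 37.7]
contact_force: [-2.3, -0.1, 5.7]
```

View pics/m2.png

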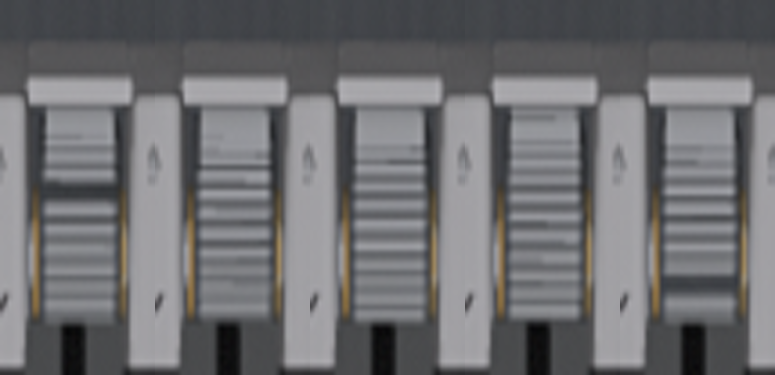

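The gap reappears at stroke 9 a bit farther along (row 285). Each stroke therefore gives about 1.37 rad, and nine give about 12.3 to 12.6 rad. One more brings it to about 13.8, inside 2 to 2.5 turns. After that I'll lift and go to the tab's heater side.

```bash
python3 -m handwheel '[[0,0,-0.005,0,0,0,-1],[0.01,0,-0.005,0,0,0,-1],[0.02,0,-0.005,0,0,0,-1],[0.02,0,-0.001,0,0,0,-1],[0.02,0,0,0,0,0,-1],[0.016,0,0,0,0,0,-1],[0.012,0,0,0,0,0,-1],[0.008,0,0,0,0,0,-1],[0.004,0,0,0,0,0,-1],[0,0,0,0,0,0,-1]]' | grep -E 'pos|cont'; python3 snap.py 10
python3 -m handwheel '[[0,0,-0.042,0,0,0,-1],[0.04,-0.033,-0.042,0,0,0,-1],[0.04,-0.033,-0.042,0,0,0,-1],[0.04,-0.033,-0.025,0,0,0,-1],[0.04,-0.033,-0.025,0,0,0,-1]]'
python3 - <<'E'
from h import *
st=read_state(); im,d=get_image("wrist"); cv2.imwrite("pics/w4.png",im[100:300,160:400].repeat(3,0).repeat(3,1))
uu,vv=np.meshgrid(np.arange(160,400),np.arange(100,300)); P=pts("wrist",np.c_[uu.ravel(),vv.ravel()],d,st)
b=P-[494.6,146.7,0]; P=P[(np.hypot(b[:,0],b[:,1])<16)&(P[:,2]>52.5)&(P[:,2]<58)]
Rw=R.from_quat(st["ee_rot"]).as_matrix(); T=(P-st["position"])@Rw; print(len(P),np.percentile(T,[2,98],axis=0))
E
```

```text
position: [471.7, 210.6, 37.7]
contact_force: [-3.0, -0.7, 6.5]
clock: 16.55
position: [494.6, 164.1, 60.4]
ee_rot: [-0.63, 0.777, 0.0, -0.002]
contact_force: [0.7, 0.9, 0.8]
gripper_width: -0.2
grasp_force: 0.0
307 [[ 16.00672823 -14.34639489   4.28870471]
 [ 19.55125096   6.42191201   7.6138557 ]]
```

View pics/w4.png

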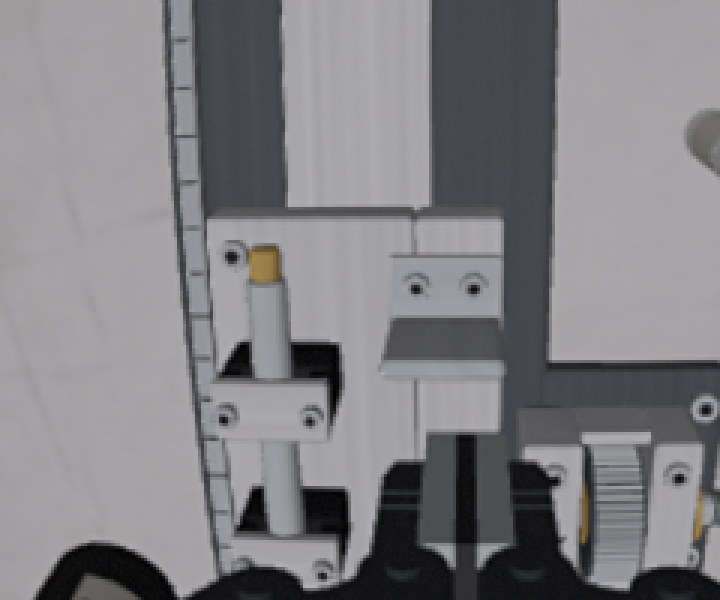

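The picture shows the fingertip (465,435 in the crop) 5 mm short of the tab's heater face and within its width, with the saddles clear to the left. I'll lower and push.

```bash
python3 -m handwheel '[[0,-0.001,0.010,0,0,0,-1],[0,-0.001,0.0205,0,0,0,-1],[0,-0.001,0.0205,0,0,0,-1],[0.005,-0.001,0.0205,0,0,0,-1],[0.010,-0.001,0.0205,0,0,0,-1],[0.015,-0.001,0.0205,0,0,0,-1]]'
python3 -m handwheel '[[0.006,0,0,0,0,0,-1],[0.012,0,0,0,0,0,-1],[0.018,0,0,0,0,0,-1],[0.024,0,0,0,0,0,-1],[0.030,0,0,0,0,0,-1]]'
```

```text
clock: 17.35
position: [493.8, 149.8, 41.6]
ee_rot: [-0.63, 0.777, 0.0, 0.001]
contact_force: [0.3, 4.0, -1.8]
gripper_width: 0.1
grasp_force: 1.4
clock: 17.98
position: [487.3, 119.9, 41.5]
ee_rot: [-0.63, 0.777, -0.0, 0.0]
contact_force: [0.3, 3.2, 0.9]
gripper_width: -0.0
grasp_force: 1.4
```

```bash
python3 -m handwheel '[[0.006,0,0,0,0,0,-1],[0.012,0,0,0,0,0,-1],[0.018,0,0,0,0,0,-1],[0.023,0,0,0,0,0,-1],[0.026,0,0,0,0,0,-1],[0.028,0,0,0,0,0,-1]]'; python3 -m handwheel '[[0.001,0,0,0,0,0,-1],[0.002,0,0,0,0,0,-1],[0.002,0,0,0,0,0,-1]]'
```

```text
clock: 18.73
position: [481.5, 92.7, 41.3]
ee_rot: [-0.63, 0.777, -0.0, 0.0]
contact_force: [0.6, 2.7, 1.9]
gripper_width: -0.1
grasp_force: 1.3
clock: 19.1
position: [481.1, 90.8, 41.3]
ee_rot: [-0.63, 0.777, -0.0, -0.0]
contact_force: [0.9, 2.5, 1.3]
gripper_width: -0.2
grasp_force: 1.0
```

```bash
python3 -m handwheel '[[0.001,0,0,0,0,0,-1],[0.002,0,0,0,0,0,-1],[0.002,0,0,0,0,0,-1]]'|grep -E 'pos|cont'; python3 -m handwheel '[[0.0007,0,0,0,0,0,-1],[0.0014,0,0,0,0,0,-1],[0.0014,0,0,0,0,0,-1]]'|grep -E 'pos|cont'
```

```text
position: [481.1, 90.2, 41.3]
contact_force: [-1.6, 7.7, 0.6]
position: [481.1, 90.1, 41.4]
contact_force: [-2.4, 13.3, -0.9]
```

The force rises with no further motion, so the slide is at the stop. I'll back off, lift clear and check.

```bash
python3 -m handwheel '[[-0.004,0,0,0,0,0,-1],[-0.008,0,0,0,0,0,-1],[-0.008,0,-0.04,0,0,0,-1],[-0.008,0,-0.08,0,0,0,-1],[-0.008,0,-0.10,0,0,0,-1],[-0.008,0,-0.10,0,0,0,-1],[-0.008,0,-0.10,0,0,0,-1]]'
python3 - <<'E'
from h import *
st=read_state(); im,d=get_image("wrist"); cv2.imwrite("pics/w5.png",im)
uu,vv=np.meshgrid(np.arange(160,400),np.arange(50,300)); P=pts("wrist",np.c_[uu.ravel(),vv.ravel()],d,st)
t0=np.array([494.6,146.7]); by=np.array([.208,.978]); b=P[:,:2]-(t0-70*by); P=P[(np.hypot(*b.T)<18)&(P[:,2]>52.5)&(P[:,2]<58)]
print(len(P),"travel",-((P[:,:2]-t0)@by).mean())
E
```

```text
clock: 20.72
position: [481.1, 94.8, 140.2]
ee_rot: [-0.63, 0.777, 0.0, -0.001]
contact_force: [-0.1, 0.5, 0.2]
gripper_width: -0.0
grasp_force: 0.0
164 travel 70.30534316620472
```

View pics/w5.png

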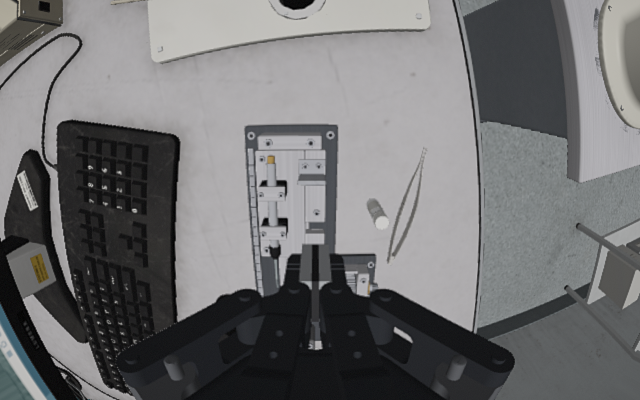

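The slide is at the end stop (plate edge at (290,150), measured travel 70.3 mm). The vial (378,215) and tweezers (408,205) look undisturbed, and the robot touches nothing.

```bash
python3 -c "
from bench import job_done; print(job_done())"
```

```text
the job is handed in; nothing more can be done
None
```

I backed the lock wheel off about 2.2 turns (estimated from the strokes and the index gap), pushed the slide home against the end stop (70.3 mm by camera), lifted the arm clear and handed the job in; no verdict came back.

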